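# Sand a long side, turn the block, sand an end

## Robot

A 6-joint arm with a two-finger parallel gripper is mounted at the origin on a cart in front of the work surface, level with it; the furniture and walls round the work are solid. World frame = base frame: x ahead of the robot, y to its left, z up, the work surface at z = 0. Lengths are in m, angles in rad, forces in N, time in s.
With the tool pointing down it reaches from about 0.4 to 0.925 m from the base axis. Payload 12.5 kg.
Tool frame: the origin (TCP) lies at the very end of the fingers, on their centre line; the grasp point (between the pads) lies 19 mm behind it; z points along the fingers, y is the line along which they close (so a half turn about z gives the same grasp; the last joint's range is limited). The gripper opens to 95 mm and grips with 3 to 60 N. Pads are 20 mm wide; open, the fingers measure 119 mm over their backs; the gripper's body (75 mm by 180 mm) begins 59 mm behind the grasp point.
Start: joints at [-1.272, 0.491, 1.559, -0, 1.092, -0.106], TCP at [0.246, -0.574, 0.215] pointing down, gripper open.
Joint ranges: [-3.1, 3.1], [-0.84, 2.19], [0.05, 2.79], [-1.13, 4.28], [0.06, 2.93], [-2.69, 2.69]. Speed limits (rad/s): [2.22, 2.22, 2.79, 3.14, 3.14, 3.14].

## Interface

Orientations are given as a 3x3 rotation matrix whose columns are the frame's x, y, z axes.
In Python, from station import bot gives the robot as it stands. The module is installed in compiled form; this text tells all that it offers.
- The arm moves only by the tool servo_tool, never from a script. Its argument "targets" is a list of rows, each a list of 6 numbers: the shift along the tool's x, y, z in cm, then the turn, a rotation vector about the tool's x, y, z in degrees. A call has exactly 10 rows; each row is the pose to reach, as a shift and turn from the pose commanded when the call began, along the tool's axes at that moment; what a row does not reach only later rows make up. A row lasts 1/12 s, in which the tool goes at most 41.7 mm and 7.16 degrees, less where a joint would pass 70% of its speed; a pose out of reach is approached as far as the arm can. A call with a gripper value outside its range is refused whole. "jaw" is the finger opening in cm, from 0 to 9.51, set as the call begins (left out, the last holds). The fingers move at their own pace and stop on an object; "force" is the grip in N (left out, the last holds). Time passes only in rows, so rows that repeat a pose let the fingers close, or fill a call up. It gives the time, the measured TCP pose, the force, the opening and the grip force at its end, in the units of the state.
- bot.observe(): the state, without advancing time (a new reading comes with each control period).
- bot.camera(name): name is "scene" or "top" or "wrist"; returns the picture (400x640x3 uint8, red, green, blue); there is no depth.
- bot.calibration(name): a dict with "vertical_fov" (degrees; the focal length in pixels is half the picture's height over the tangent of half this angle, whatever the lens; pixels are square), "cx", "cy" (the principal point, pixels), "rvec" (rotation vector, rad) and "tvec" (3), from world to camera coordinates, as OpenCV has them. Camera axes: x right, y down, z forward; pixel columns grow to the right and rows downward; lengths in m; the calibration is good to about 2 mm. A picture is of the moment at which its call begins: read the wrist's pose just before it. calibration takes no time and is no camera call; for the wrist camera it gives the pose at the moment of the call.
- bot.hand_in(): hands the job in; it is judged then, once.
Trained networks look in the newest picture that a camera, given by its name, has taken for a name from the list of things; names that differ only in an ending like _2 or _b are one class to them, and where a whole thing is asked for, a point or a joint stands for the part that bears it (a point fixed in the world has none). Each returns a list of dicts, best first, with "score" (0 to 1); they miss things now and then, are a little off and sometimes report something else, mostly with a low value. They report only what shows in the picture. A call takes as long as a camera call.
- bot.silhouettes(name, camera): "mask" (400x640 bool, what is visible of it) and "box" ([centre column, centre row, width, height] in pixels, round what is visible of it).
The state is a dict: "t": time; "joint_pos": joint angles; "joint_vel": joint speeds; "joint_efforts": joint torques, N m; "eef_pos": TCP position; "tcp_rot": TCP orientation; "force": force on the tool from outside, world axes, zero at the start; "moment": the same for the moment, N m; "grip_width": opening from 0.0 (shut) to 1.0 (fully open); "gripper_force": force on a finger pad.
Only numpy, scipy, OpenCV 4.12 (cv2) and the standard library are available. Lean on these libraries where they do the work, as an engineer would, in place of code of your own. Each camera call takes 0.05 s, during which the arm holds its last target. There are 200 camera calls.

## Task

Sand the wooden block on the bent bracket in two passes: put one of its long sides against the bar at the bar's open end and slide it along the bar, pressed against it, until the block meets the stop leg. Then turn the block a quarter turn so that one of its ends faces the bar, start again from the open end and slide that end along the bar in the same way up to the stop. Keep the block flat on the table during the passes, let go of it in the corner with its end on the bar and its side against the stop, and leave the other things where they are.

Things in the scene. Friction and masses are not known exactly. Their poses are not given: they have to be found in the camera images.
- block: plain brown wooden offcut, 55 x 140 x 40 mm (x, y, z), 0.12 to 0.24 kg, loose, lying flat left or right of the bracket (the cork sanding block lies on the other side). Origin at its underside's centre; y along its length, z up. Long sides: the two 140 x 40 mm faces; ends: the two 55 x 40 mm faces. Either long side and either end may be used.
- bracket: bent dark steel bracket, 15 mm high, fixed to the table, L-shaped from above: a bar with brown sandpaper on its robot side, and a stop leg. Rigid. Origin on the table at the inner corner, x away from the robot and square to the bar, y along the bar, to the left. Bar: x 0 to 20 mm, y -300 to 20 mm, sanded face at x = 0. Fingers on the upper half of the block pass above it.
- bar_open_end (a point): the bar's open end, on the table at the sanded face, 300 mm from the corner (bracket x = 0, y = -300 mm), to the robot's right. With a long side on the bar the block's origin is 27.5 mm in front of the sanded face, with an end on the bar 70 mm.
- stop_tip (a point): tip of the stop leg, at the end of its stop face (bracket x = -60 mm, y = 0). The leg is 15 mm high, runs from the corner towards the robot, and lies at bracket y = 0 to 20 mm; its stop face is y = 0. At the stop the block's origin is at bracket y = -70 mm in the first pass, -27.5 mm in the second.
- sanding_block: cork sanding block, 66 x 112 x 36 mm, loose bystander, shorter and wider than the wooden block; origin at its underside's centre. Leave it alone.
- tape_measure: yellow and black tape measure, 39 x 76 x 63 mm, loose bystander beyond the bracket's corner; origin at its underside's centre
- glue_bottle: white glue bottle with red nozzle, 63 mm thick, 180 mm high, standing loose to the right; origin at its underside's centre

How it is judged:
By the outcome, as a careful person would: the job done as asked, in the order asked, and still so for the second after the job is handed in, with the robot touching nothing.
It also fails if it takes over 61 s, if anything falls off the work surface, if the arm or the gripper's body presses on something with over 40 N, if the wrist force passes 120 N, or if a joint passes its speed limit or range.

## Working session

There is one attempt and no reset: what is moved stays moved. The work goes in short steps, Python scripts to look and compute and a tool call to move; the robot and the scene stay as the last step left them, time stands still between calls to the robot, and variables do not carry over. Pictures are saved under pics/ and viewed, at most 10 in all, crops included, and the job is handed in when it is done.

Besides the shell and the picture viewer there is one more tool, called as name([rows], argument=value, ...), one row to a line, values as JSON. servo_tool: Moves the arm, as the interface text tells. Its arguments: {"type":"object","properties":{"targets":{"type":"array","items":{"type":"array","items":{"type":"number"}}},"jaw":{"type":"number"},"force":{"type":"number"}},"required":["targets"]}

```bash
mkdir -p pics; cat > h.py <<'E'
import numpy as np,cv2
from station import bot
def cam(n):
    c=bot.calibration(n);f=200/np.tan(np.radians(c["vertical_fov"])/2)
    K=np.array([[f,0,c["cx"]],[0,f,c["cy"]],[0,0,1]]);R=cv2.Rodrigues(np.array(c["rvec"],float))[0]
    return K,R,np.array(c["tvec"],float).ravel()
def ground(n,uv,z):
    K,R,t=cam(n);uv=np.atleast_2d(np.array(uv,float));o=-R.T@t
    d=(R.T@np.linalg.inv(K)@np.c_[uv,np.ones(len(uv))].T).T
    return o+d*((z-o[2])/d[:,2])[:,None]
def proj(n,P):
    K,R,t=cam(n);p=(K@(R@np.atleast_2d(P).T+t[:,None])).T
    return p[:,:2]/p[:,2:]
E
python3 - <<'E'
from h import *
s=bot.observe();print(s["eef_pos"],np.round(s["tcp_rot"],3).tolist(),s["t"])
for n in("top","scene"):
    im=bot.camera(n);cv2.imwrite(f"pics/{n}0.png",im[:,:,::-1])
    K,R,t=cam(n);print(n,-R.T@t,R.T[:,2],K[0,0])
    for o in("block","bracket","sanding_block"):
        for d in bot.silhouettes(o,n)[:2]:
            m=d["mask"].astype(np.uint8);c=max(cv2.findContours(m,0,1)[0],key=cv2.contourArea)
            print(o,round(d["score"],2),np.round(d["box"],1),cv2.minAreaRect(c))
            np.save(f"{o}_{n}.npy",m) if d is bot else None
E
```

```text
[ 0.24609502 -0.57423302  0.21403744] [[0.919, 0.394, -0.0], [0.394, -0.919, 0.001], [0.0, -0.001, -1.0]] 0.0
top [ 0.40064014 -0.04297398  1.59907205] [ 0.10330985  0.01965401 -0.99445502] 516.6982223724928
block 0.6 [190.9 224.   49.1  35.8] ((189.2699432373047, 223.74583435058594), (47.99556350708008, 19.988534927368164), 33.231712341308594)
bracket 0.86 [299.1 185.7 101.2  32.2] ((298.502685546875, 183.6517333984375), (25.067432403564453, 101.39453887939453), 88.97696685791016)
sanding_block 0.84 [428.2 233.7  36.9  28.5] ((426.0889892578125, 234.17507934570312), (22.26372528076172, 39.134857177734375), 74.35775756835938)
sanding_block 0.67 [220.2 150.2  28.3  20.3] ((221.26925659179688, 150.8461456298828), (15.100942611694336, 25.691213607788086), 78.69007110595703)
scene [-0.05656116  0.83931162  1.12997328] [ 0.40813297 -0.57310549 -0.71061774] 498.12649485044903
block 0.6 [263.  309.3  59.3  35.4] ((261.3597106933594, 309.9072570800781), (26.3015079498291, 56.16818618774414), 70.34617614746094)
bracket 0.76 [291.1 217.1  65.5  67.1] ((297.0000305175781, 219.00001525878906), (24.041629791259766, 89.09545135498047), 45.0)
sanding_block 0.94 [407.7 164.9  27.   31.1] ((405.5000305175781, 164.50001525878906), (21.50348663330078, 29.09295082092285), 18.43494987487793)
```

```bash
python3 -c "
import cv2,numpy as np
a=cv2.imread('pics/top0.png');b=cv2.imread('pics/scene0.png')
cv2.imwrite('pics/t0.png',cv2.resize(a,(800,500)));cv2.imwrite('pics/s0.png',cv2.resize(b,(800,500)))"
```

```text
(no output)
```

View pics/t0.png

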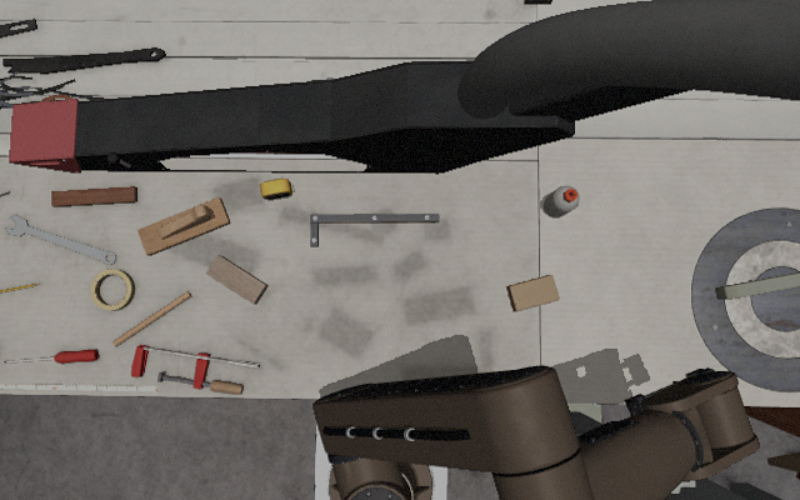

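View pics/s0.png

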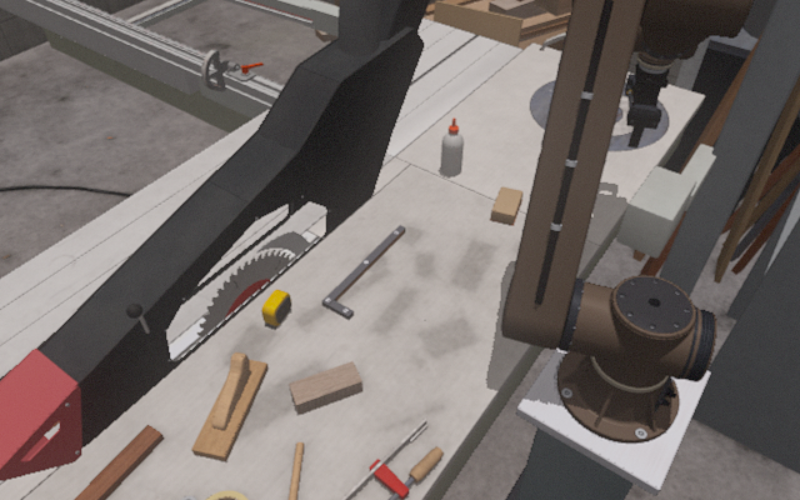

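The top picture (800 px wide) shows the wooden block at (237,279), the bracket's corner at (318,222), its open end at (438,218) and the cork at (533,292). Next I fit models to the masks.

```bash
cat >> h.py <<'E'
from scipy.optimize import minimize
def hulls_block(p,sx=.055,sy=.14,h=.04):
    x,y,a=p;c,s=np.cos(a),np.sin(a);b=np.array([[i*sx/2,j*sy/2] for i,j in((1,1),(1,-1),(-1,-1),(-1,1))])
    b=b@np.array([[c,s],[-s,c]])+[x,y];return [np.vstack([np.c_[b,np.full(4,z)] for z in(0,h)])]
def hulls_br(p):
    x,y,a=p;c,s=np.cos(a),np.sin(a);o=[]
    for x0,x1,y0,y1 in((0,.02,-.3,.02),(-.06,.02,0,.02)):
        b=np.array([[x0,y0],[x0,y1],[x1,y1],[x1,y0]])@np.array([[c,s],[-s,c]])+[x,y]
        o.append(np.vstack([np.c_[b,np.full(4,z)] for z in(0,.015)]))
    return o
def render(n,hs,S=4):
    im=np.zeros((400*S,640*S),np.uint8)
    for h in hs:
        q=((proj(n,h)+.5)*S-.5)
        cv2.fillConvexPoly(im,np.round(cv2.convexHull(q.astype(np.float32))*16).astype(np.int32),1,shift=4)
    return im
def fit(hf,masks,p0,S=4):
    up={n:cv2.resize(cv2.GaussianBlur(m.astype(np.float32),(0,0),.7),None,fx=S,fy=S,interpolation=cv2.INTER_LINEAR)>.5 for n,m in masks.items()}
    def cost(p): return sum(np.count_nonzero(render(n,hf(p),S).astype(bool)^u) for n,u in up.items())
    best=None;p0=np.array(p0,float)
    for k in range(3):
        r=minimize(cost,p0,method="Nelder-Mead",options=dict(initial_simplex=np.vstack([p0]+[p0+d for d in np.diag([.015,.015,.12])/(k+1)]),xatol=1e-4,fatol=1))
        p0=r.x
    return r.x,r.fun/sum(u.sum() for u in up.values())
E
python3 - <<'E'
from h import *
print(ground("top",np.array([[318,222],[438,218],[237,279],[533,292],[276,188],[565,200],[450,160]])*.8,.0)[:,:2].round(3).tolist())
M={"block":{},"bracket":{},"sanding_block":{}}
for n in("top","scene"):
    bot.camera(n)
    for o in M:
        L=bot.silhouettes(o,n)
        if L: M[o][n]=L[0]["mask"]
g=ground("top",[[190,223]],.04)[0];c=ground("top",[[254.4,177.6]],.015)[0]
for o,hf,p0 in(("block",hulls_block,[g[0],g[1],.95]),("bracket",hulls_br,[c[0],c[1],0.])):
    for k in(("top",),("scene",),("top","scene")):
        print(o,k,fit(hf,{n:M[o][n] for n in k if n in M[o]},p0))
E
```

```text
[[0.636, 0.166], [0.649, -0.134], [0.491, 0.364], [0.467, -0.369], [0.722, 0.274], [0.698, -0.451], [0.797, -0.164]]
block ('top',) (array([0.48780117, 0.35998898, 2.59253005]), np.float64(0.07445581663543319))
block ('scene',) (array([0.48627778, 0.35800337, 2.60242361]), np.float64(0.04512736519977587))
block ('top', 'scene') (array([0.48649945, 0.35783209, 2.60121755]), np.float64(0.05658799730276467))
bracket ('top',) (array([0.63224107, 0.16526567, 0.0250863 ]), np.float64(0.06908177905308464))
bracket ('scene',) (array([0.63033532, 0.16255973, 0.01924918]), np.float64(0.09059113976134961))Traceback (most recent call last):
  File "<stdin>", line 12, in <module>
  File "h.py", line 35, in fit
    r=minimize(cost,p0,method="Nelder-Mead",options=dict(initial_simplex=np.vstack([p0]+[p0+d for d in np.diag([.015,.015,.12])/(k+1)]),xatol=1e-4,fatol=1))
    res = _minimize_neldermead(fun, x0, args, callback, bounds=bounds,
                               **options)
    fxcc = func(xcc)
    fx = function(np.copy(x), *(wrapper_args + args))
  File "h.py", line 32, in cost
    def cost(p): return sum(np.count_nonzero(render(n,hf(p),S).astype(bool)^u) for n,u in up.items())
                        ~~~^^^^^^^^^^^^^^^^^^^^^^^^^^^^^^^^^^^^^^^^^^^^^^^^^^^^^^^^^^^^^^^^^^^^^^^^^^
  File "h.py", line 32, in <genexpr>
    def cost(p): return sum(np.count_nonzero(render(n,hf(p),S).astype(bool)^u) for n,u in up.items())
                                             ~~~~~~^^^^^^^^^^^
  File "h.py", line 27, in render
    q=((proj(n,h)+.5)*S-.5)
        ~~~~^^^^^
  File "h.py", line 12, in proj
    K,R,t=cam(n);p=(K@(R@np.atleast_2d(P).T+t[:,None])).T
          ~~~^^^
  File "h.py", line 4, in cam
    c=bot.calibration(n);f=200/np.tan(np.radians(c["vertical_fov"])/2)
ValueError: time passes only in moves, steps and waits
```

```bash
sed -i 's/^def cam(n):/import functools\n@functools.lru_cache\ndef cam(n):/' h.py
cat >> h.py <<'E'
def plan(x,y,z,yaw,p=None):
    "shift (cm) and turn (deg) in tool axes to TCP world pose, tool down, tool x at yaw deg"
    from scipy.spatial.transform import Rotation as Ro
    s=bot.observe();R=np.array(s["tcp_rot"]);a=np.radians(yaw)
    D=np.array([[np.cos(a),np.sin(a),0],[np.sin(a),-np.cos(a),0],[0,0,-1]])
    sh=R.T@(np.array([x,y,z])-s["eef_pos"])*100;w=np.degrees(Ro.from_matrix(R.T@D).as_rotvec())
    print("shift",sh.round(2),"turn",w.round(2),"t",round(s["t"],2))
E
python3 - <<'E'
from h import *
M={}
for n in("top","scene"):
    bot.camera(n); M[n]=bot.silhouettes("bracket",n)[0]["mask"]
print(fit(hulls_br,M,[.632,.165,.022]))
plan(.487,.358,.2,59)
E
```

```text
(array([0.63186104, 0.16464797, 0.02385062]), np.float64(0.11314952279957582))
shift [ 58.86 -76.23   1.46] turn [  0.     0.   -35.81] t 1.0
```

servo_tool([
  [3, -2.4, -0.3, 0, 0, -1.5],
  [6, -4.8, -0.6, 0, 0, -3],
  [9, -7.2, -0.9, 0, 0, -4.5],
  [12, -9.6, -1.2, 0, 0, -6],
  [15, -12, -1.5, 0, 0, -7.5],
  [18, -14.4, -1.8, 0, 0, -9],
  [21, -16.8, -2.1, 0, 0, -10.5],
  [24, -19.2, -2.4, 0, 0, -12],
  [27, -21.6, -2.7, 0, 0, -13.5],
  [30, -24, -3, 0, 0, -15],
], jaw=9.5, force=50)

```text
t: 1.83
eef_pos: [0.4279, -0.234, 0.245]
tcp_rot: [[0.785, 0.619, 0.0], [0.619, -0.785, -0.0], [0.0, 0.001, -1.0]]
force: [0.9, -0.9, -0.4]
grip_width: 0.998
gripper_force: 0.0
```

```bash
python3 -c "
from h import *
s=bot.observe();print(s['eef_pos'],s['joint_pos'],s['force']);plan(.487,.358,.2,59);plan(.5,.1,.2,50)"
```

```text
[ 0.4279278  -0.23400699  0.24502009] [-6.35906619e-01  2.61246322e-01  1.84479401e+00 -7.31394690e-05
  1.03495227e+00  2.67206797e-01] [ 0.9220497  -0.86973933 -0.39297969]
shift [ 41.3  -42.83   4.48] turn [  0.03   0.   -20.74] t 1.83
shift [ 26.34 -21.77   4.49] turn [  0.03  -0.   -11.74] t 1.83
```

servo_tool([
  [2.8, -2.9, 0.3, 0, 0, -1.4],
  [5.6, -5.8, 0.6, 0, 0, -2.8],
  [8.4, -8.7, 0.9, 0, 0, -4.2],
  [11.2, -11.6, 1.2, 0, 0, -5.6],
  [14, -14.5, 1.5, 0, 0, -7],
  [16.8, -17.4, 1.8, 0, 0, -8.4],
  [19.6, -20.3, 2.1, 0, 0, -9.8],
  [22.4, -23.2, 2.4, 0, 0, -11.2],
  [25.2, -26.1, 2.7, 0, 0, -12.6],
  [28, -29, 3, 0, 0, -14],
])

```text
t: 2.67
eef_pos: [0.468, 0.1674, 0.2147]
tcp_rot: [[0.612, 0.791, 0.001], [0.791, -0.612, -0.0], [0.0, 0.001, -1.0]]
force: [0.8, -0.7, 0.1]
grip_width: 1.001
gripper_force: 0.0
```

```bash
python3 - <<'E'
from h import *
plan(.487,.358,.15,59)
im=bot.camera("wrist");cv2.imwrite("pics/w1.png",im[:,:,::-1])
L=bot.silhouettes("block","wrist")
for d in L[:2]:
    print(d["score"],d["box"])
if L: print(fit(hulls_block,{"wrist":L[0]["mask"]},[.4865,.358,2.601]))
M={}
for n in("top","scene"):
    bot.camera(n); M[n]=bot.silhouettes("block",n)[0]["mask"]
    print(n,fit(hulls_block,{n:M[n]},[.4865,.358,2.601]))
E
```

```text
shift [ 16.23 -10.16   6.47] turn [ 0.03 -0.02 -6.73] t 2.67
0.65 [236.9, 51.8, 70.9, 103.6]
(array([0.48718687, 0.36192929, 2.60545962]), np.float64(0.02338918250309232))
top (array([0.49039876, 0.36349325, 2.61660466]), np.float64(1.2023532829750145))
scene (array([0.48629782, 0.3572369 , 2.59249402]), np.float64(0.04991326973113617))
```

View pics/w1.png

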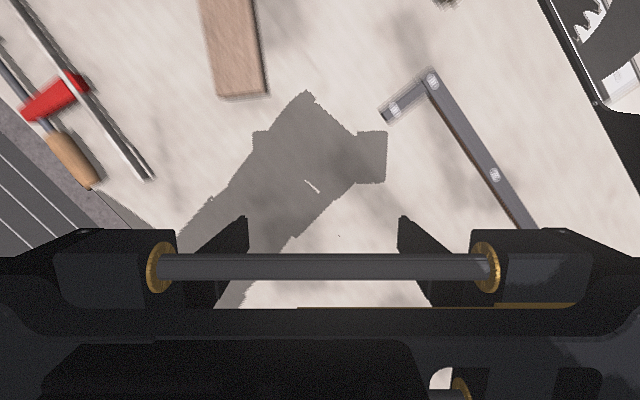

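servo_tool([
  [3.2, -2.05, 1, 0, 0, -1.4],
  [6.5, -4.1, 2, 0, 0, -2.8],
  [9.8, -6.15, 3, 0, 0, -4.2],
  [13.1, -8.2, 4, 0, 0, -5.6],
  [16.35, -10.25, 5.5, 0, 0, -6.7],
  [16.35, -10.25, 7.5, 0, 0, -6.7],
  [16.35, -10.25, 9, 0, 0, -6.7],
  [16.35, -10.25, 10, 0, 0, -6.7],
  [16.35, -10.25, 10, 0, 0, -6.7],
  [16.35, -10.25, 10, 0, 0, -6.7],
])

```text
t: 3.8
eef_pos: [0.488, 0.3562, 0.1149]
tcp_rot: [[0.518, 0.855, -0.0], [0.855, -0.518, -0.0], [-0.0, -0.0, -1.0]]
force: [0.2, 0.5, 0.4]
grip_width: 1.0
gripper_force: 0.0
```

```bash
python3 - <<'E'
from h import *
im=bot.camera("wrist");cv2.imwrite("pics/w2.png",im[:,:,::-1])
for o,hf,p in(("block",hulls_block,[.4868,.3595,2.60]),("bracket",hulls_br,[.632,.1645,.022])):
    L=bot.silhouettes(o,"wrist")
    for d in L[:2]: print(o,d["score"],d["box"])
    if L: print(fit(hf,{"wrist":L[0]["mask"]},p))
plan(.4868,.3595,.0215,59)
E
```

```text
block 0.9 [322.5, 186.8, 68.2, 135.9]
(array([0.48844796, 0.36019787, 2.59834537]), np.float64(0.1260194490904516))
bracket 0.73 [588.0, 157.1, 104.1, 85.7]
(array([ 0.452 , -0.0155,  0.622 ]), np.float64(1.0))
shift [ 0.14 -0.26  9.43] turn [ 0.05 -0.09 -0.17] t 3.95
```

View pics/w2.png

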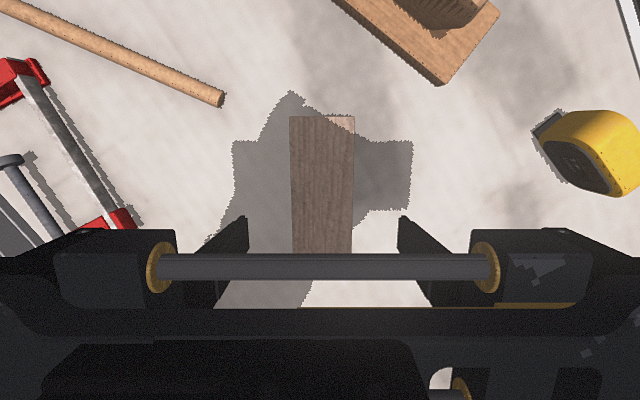

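The block runs at columns 290–355, centred between the fingers (247–398) and parallel to them.

servo_tool([
  [0.1, -0.1, 1.5, 0, 0, 0],
  [0.1, -0.2, 3, 0, 0, 0],
  [0.1, -0.2, 4.5, 0, 0, 0],
  [0.1, -0.2, 6, 0, 0, 0],
  [0.1, -0.2, 7.2, 0, 0, 0],
  [0.1, -0.2, 8.2, 0, 0, 0],
  [0.1, -0.2, 8.8, 0, 0, 0],
  [0.1, -0.2, 9.3, 0, 0, 0],
  [0.1, -0.2, 9.3, 0, 0, 0],
  [0.1, -0.2, 9.3, 0, 0, 0],
])

```text
t: 4.78
eef_pos: [0.4864, 0.3593, 0.0218]
tcp_rot: [[0.517, 0.856, 0.0], [0.856, -0.517, 0.0], [0.0, 0.0, -1.0]]
force: [0.4, -0.3, 0.6]
grip_width: 1.0
gripper_force: 0.0
```

servo_tool([
  [0, 0, 0, 0, 0, 0],
  [0, 0, 0, 0, 0, 0],
  [0, 0, 0, 0, 0, 0],
  [0, 0, 0, 0, 0, 0],
  [0, 0, 0, 0, 0, 0],
  [0, 0, 0, 0, 0, 0],
  [0, 0, 0, 0, 0, 0],
  [0, 0, 0, 0, 0, 0],
  [0, 0, 0, 0, 0, 0],
  [0, 0, 0, 0, 0, 0],
], jaw=4.5, force=50)

```text
t: 5.62
eef_pos: [0.4864, 0.3592, 0.0217]
tcp_rot: [[0.517, 0.856, 0.0], [0.856, -0.517, 0.0], [0.0, 0.0, -1.0]]
force: [1.5, -1.4, 1.8]
grip_width: 0.576
gripper_force: 50.0
```

```bash
python3 -c "
from h import *
plan(.598,-.113,.0617,91.3)"
```

```text
shift [-34.66  33.95  -4.  ] turn [ 2.000e-02 -1.000e-02 -3.241e+01] t 5.62
```

servo_tool([
  [0, 0, -2, 0, 0, 0],
  [-0.7, 0.7, -4, 0, 0, -0.6],
  [-3.5, 3.4, -4, 0, 0, -3.2],
  [-6.2, 6.1, -4, 0, 0, -5.8],
  [-9, 8.8, -4, 0, 0, -8.4],
  [-11.8, 11.6, -4, 0, 0, -11],
  [-14.6, 14.3, -4, 0, 0, -13.6],
  [-17.4, 17, -4, 0, 0, -16.2],
  [-20.2, 19.8, -4, 0, 0, -18.8],
  [-23, 22.5, -4, 0, 0, -21.4],
])

```text
t: 6.45
eef_pos: [0.5599, 0.0442, 0.0614]
tcp_rot: [[0.166, 0.986, -0.001], [0.986, -0.166, 0.0], [-0.0, -0.001, -1.0]]
force: [0.9, 0.5, -1.9]
grip_width: 0.573
gripper_force: 50.0
```

```bash
python3 -c "
from h import *
print(bot.observe()['grip_width'],bot.observe()['joint_pos'])
plan(.598,-.113,.0617,91.3)"
```

```text
0.5731937197911734 [-3.89089620e-02  6.03361017e-01  1.85799535e+00  2.58662949e-05
  6.80872344e-01  1.28251693e-01]
shift [-14.86   6.37  -0.03] turn [ -0.04   0.   -10.88] t 6.45
```

servo_tool([
  [-3, 1.3, 0, 0, 0, -2.2],
  [-6.4, 2.8, 0, 0, 0, -4.6],
  [-9.8, 4.2, 0, 0, 0, -7.2],
  [-12.8, 5.5, 0, 0, 0, -9.4],
  [-14.9, 6.4, 0, 0, 0, -10.9],
  [-14.9, 6.4, 0.5, 0, 0, -10.9],
  [-14.9, 6.4, 1.6, 0, 0, -10.9],
  [-14.9, 6.4, 2.8, 0, 0, -10.9],
  [-14.9, 6.4, 3.6, 0, 0, -10.9],
  [-14.9, 6.4, 3.9, 0, 0, -10.9],
])

```text
t: 7.28
eef_pos: [0.5968, -0.1102, 0.0216]
tcp_rot: [[-0.022, 1.0, -0.003], [1.0, 0.022, 0.001], [0.001, -0.003, -1.0]]
force: [-14.3, 3.1, 35.5]
grip_width: 0.573
gripper_force: 50.0
```

```bash
python3 - <<'E'
from h import *
s=bot.observe();print(s['eef_pos'],s['force'])
M={}
for n in("top","scene"):
    im=bot.camera(n);cv2.imwrite(f"pics/{n}2.png",im[:,:,::-1])
    for d in bot.silhouettes("block",n)[:1]+bot.silhouettes("bracket",n)[:1]: print(n,d["score"],d["box"])
import cv2
cv2.imwrite("pics/c2.png",np.hstack([cv2.resize(cv2.imread("pics/top2.png")[140:260,220:390],(510,360)),cv2.resize(cv2.imread("pics/scene2.png")[150:280,230:330],(277,360))]))
E
```

```text
[ 0.59678313 -0.11019709  0.02155194] [-14.30510176   3.09034757  35.49169534]
top 0.27 [281.5, 184.2, 71.2, 31.8]
top 0.77 [284.6, 185.6, 73.4, 28.8]
scene 0.79 [331.0, 192.6, 36.0, 29.1]
scene 0.88 [288.3, 219.7, 56.0, 72.3]
```

View pics/c2.png

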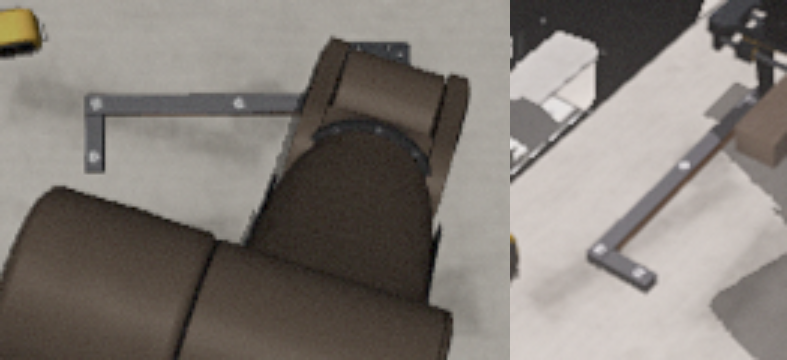

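servo_tool([
  [0, 0, -0.1, 0, 0, 0],
  [0, 0, -0.1, 0, 0, 0],
  [0, 0.1, -0.1, 0, 0, 0],
  [0, 0.2, -0.1, 0, 0, 0],
  [0, 0.3, -0.1, 0, 0, 0],
  [0, 0.4, -0.1, 0, 0, 0],
  [0, 0.5, -0.1, 0, 0, 0],
  [0, 0.6, -0.1, 0, 0, 0],
  [0, 0.6, -0.1, 0, 0, 0],
  [0, 0.6, -0.1, 0, 0, 0],
])

```text
t: 8.42
eef_pos: [0.604, -0.1115, 0.0236]
tcp_rot: [[-0.021, 1.0, -0.0], [1.0, 0.021, -0.0], [-0.0, -0.0, -1.0]]
force: [-0.0, -0.7, -1.5]
grip_width: 0.58
gripper_force: 50.0
```

servo_tool([
  [0, 0, 0.1, 0, 0, 0],
  [0, 0, 0.17, 0, 0, 0],
  [0, 0.1, 0.17, 0, 0, 0],
  [0, 0.2, 0.17, 0, 0, 0],
  [0, 0.3, 0.17, 0, 0, 0],
  [0, 0.4, 0.17, 0, 0, 0],
  [0, 0.5, 0.17, 0, 0, 0],
  [0, 0.6, 0.17, 0, 0, 0],
  [0, 0.7, 0.17, 0, 0, 0],
  [0, 0.7, 0.17, 0, 0, 0],
])

```text
t: 9.25
eef_pos: [0.6112, -0.1114, 0.0219]
tcp_rot: [[-0.021, 1.0, 0.0], [1.0, 0.021, -0.0], [-0.0, 0.0, -1.0]]
force: [0.2, 0.4, -2.2]
grip_width: 0.576
gripper_force: 50.0
```

servo_tool([
  [0, 0, 0.04, 0, 0, 0],
  [0, 0.05, 0.07, 0, 0, 0],
  [0, 0.1, 0.07, 0, 0, 0],
  [0, 0.15, 0.07, 0, 0, 0],
  [0, 0.2, 0.07, 0, 0, 0],
  [0, 0.25, 0.07, 0, 0, 0],
  [0, 0.3, 0.07, 0, 0, 0],
  [0, 0.3, 0.07, 0, 0, 0],
  [0, 0.3, 0.07, 0, 0, 0],
  [0, 0.3, 0.07, 0, 0, 0],
])

```text
t: 10.08
eef_pos: [0.6114, -0.1113, 0.0217]
tcp_rot: [[-0.021, 1.0, -0.005], [1.0, 0.021, 0.001], [0.001, -0.005, -1.0]]
force: [-14.4, -2.8, 12.6]
grip_width: 0.575
gripper_force: 50.0
```

servo_tool([
  [0.5, 0, 0, 0, 0, 0],
  [1.5, 0, 0, 0, 0, 0],
  [2.5, 0, 0, 0, 0, 0],
  [3.5, 0, 0, 0, 0, 0],
  [4.5, 0, 0, 0, 0, 0],
  [5.5, 0, 0, 0, 0, 0],
  [6.5, 0, 0, 0, 0, 0],
  [7.5, 0, 0, 0, 0, 0],
  [8.5, 0, 0, 0, 0, 0],
  [9.5, 0, 0, 0, 0, 0],
])

```text
t: 10.92
eef_pos: [0.6099, -0.0182, 0.0216]
tcp_rot: [[-0.02, 1.0, -0.004], [1.0, 0.02, -0.002], [-0.002, -0.004, -1.0]]
force: [-13.1, -18.4, 10.3]
grip_width: 0.575
gripper_force: 50.0
```

servo_tool([
  [0.9, 0, 0, 0, 0, 0],
  [1.8, 0, 0, 0, 0, 0],
  [2.7, 0, 0, 0, 0, 0],
  [3.6, 0, 0, 0, 0, 0],
  [4.5, 0, 0, 0, 0, 0],
  [5.4, 0, 0, 0, 0, 0],
  [6.3, 0, 0, 0, 0, 0],
  [7.2, 0, 0, 0, 0, 0],
  [8.1, 0, 0, 0, 0, 0],
  [9, 0, 0, 0, 0, 0],
])

```text
t: 11.75
eef_pos: [0.6083, 0.072, 0.0217]
tcp_rot: [[-0.02, 1.0, -0.004], [1.0, 0.02, -0.002], [-0.002, -0.004, -1.0]]
force: [-10.5, -16.4, 11.1]
grip_width: 0.574
gripper_force: 50.0
```

servo_tool([
  [0.4, 0, 0, 0, 0, 0],
  [0.8, 0, 0, 0, 0, 0],
  [1.1, 0, 0, 0, 0, 0],
  [1.4, 0, 0, 0, 0, 0],
  [1.7, 0, 0, 0, 0, 0],
  [2.0, 0, 0, 0, 0, 0],
  [2.2, 0, 0, 0, 0, 0],
  [2.3, 0, 0, 0, 0, 0],
  [2.3, 0, 0, 0, 0, 0],
  [2.3, 0, 0, 0, 0, 0],
])

```text
t: 12.58
eef_pos: [0.608, 0.0929, 0.0217]
tcp_rot: [[-0.02, 1.0, -0.004], [1.0, 0.02, -0.004], [-0.004, -0.004, -1.0]]
force: [-10.1, -28.8, 10.8]
grip_width: 0.572
gripper_force: 50.0
```

servo_tool([
  [0.1, 0, 0, 0, 0, 0],
  [0.2, 0, 0, 0, 0, 0],
  [0.2, 0, 0, 0, 0, 0],
  [0.2, 0, 0, 0, 0, 0],
  [0.2, 0, 0, 0, 0, 0],
  [0.2, 0, 0, 0, 0, 0],
  [0.2, 0, 0, 0, 0, 0],
  [0.2, 0, 0, 0, 0, 0],
  [0.2, 0, 0, 0, 0, 0],
  [0.2, 0, 0, 0, 0, 0],
])

```text
t: 13.42
eef_pos: [0.608, 0.0931, 0.0218]
tcp_rot: [[-0.021, 1.0, -0.005], [1.0, 0.021, -0.006], [-0.006, -0.005, -1.0]]
force: [-10.7, -41.6, 12.2]
grip_width: 0.577
gripper_force: 50.0
```

```bash
python3 - <<'E'
from h import *
M={}
for n in("top","scene"):
    im=bot.camera(n);cv2.imwrite(f"pics/{n}3.png",im[:,:,::-1])
cv2.imwrite("pics/c3.png",np.hstack([cv2.resize(cv2.imread("pics/top3.png")[140:240,200:350],(510,340)),cv2.resize(cv2.imread("pics/scene3.png")[180:280,230:310],(272,340))]))
# pre-start pose pass 2
plan(.5585,-.1165,.06,1.3)
E
```

```text
shift [-20.87  -5.41  -3.68] turn [4.000e-02 4.800e-01 8.992e+01] t 13.52
```

View pics/c3.png

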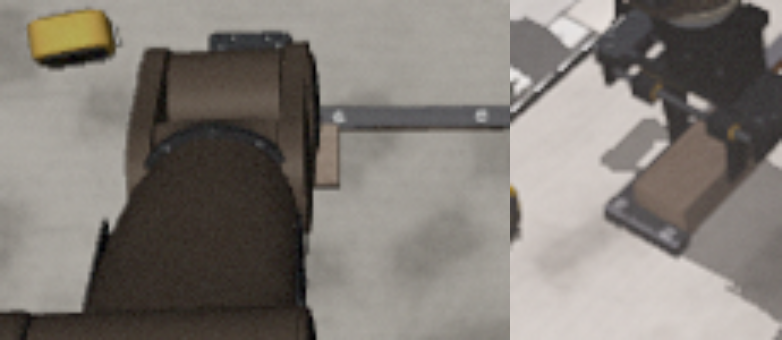

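The scene crop shows the block in the corner, its end flush on the stop leg and its side on the bar. Pass 1 is done, so I back off, lift and turn.

servo_tool([
  [-0.8, -0.6, -0.3, 0, 0, 0],
  [-1.2, -1.6, -1.5, 0, 0, 0],
  [-2.2, -3, -4, 0, 0, 3],
  [-3.8, -4.5, -4, 0, 0, 9.5],
  [-5.5, -5.7, -4, 0, 0, 16],
  [-7.5, -5.7, -4, 0, 0, 22.5],
  [-9.5, -5.7, -4, 0, 0, 29],
  [-11.5, -5.7, -4, 0, 0, 35.5],
  [-13.5, -5.7, -4, 0, 0, 42],
  [-15.5, -5.7, -4, 0, 0, 48.5],
])

```text
t: 14.35
eef_pos: [0.5558, -0.0585, 0.0613]
tcp_rot: [[0.739, 0.674, 0.0], [0.674, -0.739, -0.0], [0.0, 0.0, -1.0]]
force: [-0.2, 0.5, -1.2]
grip_width: 0.578
gripper_force: 50.0
```

```bash
python3 -c "
from h import *
print(bot.observe()['joint_pos'].__repr__())
plan(.558,-.117,.062,1.2)"
```

```text
array([-2.22991524e-01,  6.00498953e-01,  1.86566368e+00, -8.78975931e-05,
        6.75226956e-01,  6.08347753e-01])
shift [-3.78  4.47 -0.07] turn [ 1.000e-02 -1.000e-02  4.117e+01] t 14.35
```

servo_tool([
  [-0.6, 0.7, 0, 0, 0, 6.5],
  [-1.2, 1.4, 0, 0, 0, 13],
  [-1.8, 2.1, 0, 0, 0, 19.5],
  [-2.4, 2.8, 0, 0, 0, 26],
  [-3, 3.5, 0, 0, 0, 32.5],
  [-3.5, 4.1, 0, 0, 0, 38.5],
  [-3.8, 4.5, 0, 0, 0, 41.2],
  [-3.8, 4.5, 1, 0, 0, 41.2],
  [-3.8, 4.5, 2, 0, 0, 41.2],
  [-3.8, 4.5, 3, 0, 0, 41.2],
])

```text
t: 15.18
eef_pos: [0.5581, -0.116, 0.03]
tcp_rot: [[1.0, 0.028, -0.001], [0.028, -1.0, 0.0], [-0.001, -0.0, -1.0]]
force: [0.4, -1.0, -1.7]
grip_width: 0.578
gripper_force: 50.0
```

servo_tool([
  [0, 0, 0.3, 0, 0, 0],
  [0, 0, 0.6, 0, 0, 0],
  [0.1, 0, 0.8, 0, 0, 0],
  [0.3, 0, 0.85, 0, 0, 0],
  [0.5, 0, 0.85, 0, 0, 0],
  [0.7, 0, 0.85, 0, 0, 0],
  [0.9, 0, 0.85, 0, 0, 0],
  [1.0, 0, 0.85, 0, 0, 0],
  [1.0, 0, 0.85, 0, 0, 0],
  [1.0, 0, 0.85, 0, 0, 0],
])

```text
t: 16.02
eef_pos: [0.5678, -0.116, 0.0228]
tcp_rot: [[1.0, 0.026, -0.001], [0.026, -1.0, 0.0], [-0.001, -0.0, -1.0]]
force: [-4.9, -0.0, -0.0]
grip_width: 0.575
gripper_force: 50.0
```

servo_tool([
  [0, 0, 0.03, 0, 0, 0.1],
  [0, 0, 0.06, 0, 0, 0.2],
  [0, 0, 0.09, 0, 0, 0.3],
  [0.05, 0, 0.12, 0, 0, 0.4],
  [0.1, 0, 0.14, 0, 0, 0.4],
  [0.15, 0, 0.14, 0, 0, 0.4],
  [0.2, 0, 0.14, 0, 0, 0.4],
  [0.25, 0, 0.14, 0, 0, 0.4],
  [0.25, 0, 0.14, 0, 0, 0.4],
  [0.25, 0, 0.14, 0, 0, 0.4],
])

```text
t: 16.85
eef_pos: [0.5679, -0.1158, 0.0216]
tcp_rot: [[1.0, 0.02, -0.006], [0.02, -1.0, 0.001], [-0.006, -0.001, -1.0]]
force: [-19.7, -2.9, 12.7]
grip_width: 0.57
gripper_force: 50.0
```

```bash
python3 - <<'E'
from h import *
for n in("top","scene"):
    im=bot.camera(n);cv2.imwrite(f"pics/{n}4.png",im[:,:,::-1])
cv2.imwrite("pics/c4.png",np.hstack([cv2.resize(cv2.imread("pics/top4.png")[140:240,240:390],(510,340)),cv2.resize(cv2.imread("pics/scene4.png")[150:250,280:360],(272,340))]))
print(bot.observe()['moment'])
E
```

```text
[-0.38419292  3.09112862  0.19233893]
```

View pics/c4.png

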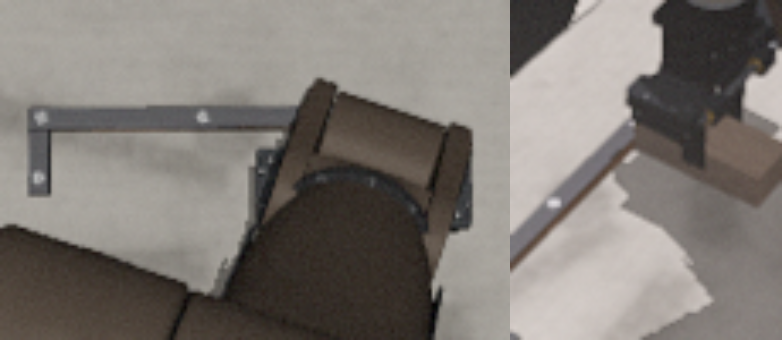

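The end is on the bar at the open end, flat and with about 20 N of pressure. Now I slide it.

servo_tool([
  [0, -0.5, 0, 0, 0, 0],
  [0, -1.5, 0, 0, 0, 0],
  [0, -2.5, 0, 0, 0, 0],
  [0, -3.5, 0, 0, 0, 0],
  [0, -4.5, 0, 0, 0, 0],
  [0, -5.5, 0, 0, 0, 0],
  [0, -6.5, 0, 0, 0, 0],
  [0, -7.5, 0, 0, 0, 0],
  [0, -8.5, 0, 0, 0, 0],
  [0, -9.5, 0, 0, 0, 0],
])

```text
t: 17.78
eef_pos: [0.5662, -0.0228, 0.0217]
tcp_rot: [[1.0, 0.018, -0.006], [0.018, -1.0, -0.001], [-0.006, 0.001, -1.0]]
force: [-19.7, -21.1, 12.1]
grip_width: 0.576
gripper_force: 50.1
```

servo_tool([
  [0, -1, 0, 0, 0, 0],
  [0, -2, 0, 0, 0, 0],
  [0, -3, 0, 0, 0, 0],
  [0, -4, 0, 0, 0, 0],
  [0, -5, 0, 0, 0, 0],
  [0, -6, 0, 0, 0, 0],
  [0, -7, 0, 0, 0, 0],
  [0, -8, 0, 0, 0, 0],
  [0, -9, 0, 0, 0, 0],
  [0, -10, 0, 0, 0, 0],
])

```text
t: 18.62
eef_pos: [0.5645, 0.0773, 0.0217]
tcp_rot: [[1.0, 0.018, -0.006], [0.018, -1.0, -0.002], [-0.006, 0.002, -1.0]]
force: [-16.0, -19.5, 12.3]
grip_width: 0.576
gripper_force: 50.1
```

servo_tool([
  [0, -0.7, 0, 0, 0, 0],
  [0, -1.4, 0, 0, 0, 0],
  [0, -2.1, 0, 0, 0, 0],
  [0, -2.8, 0, 0, 0, 0],
  [0, -3.5, 0, 0, 0, 0],
  [0, -4.2, 0, 0, 0, 0],
  [0, -4.6, 0, 0, 0, 0],
  [0, -5, 0, 0, 0, 0],
  [0, -5.3, 0, 0, 0, 0],
  [0, -5.5, 0, 0, 0, 0],
])

```text
t: 19.45
eef_pos: [0.5636, 0.1322, 0.0217]
tcp_rot: [[1.0, 0.018, -0.006], [0.018, -1.0, -0.002], [-0.006, 0.002, -1.0]]
force: [-14.2, -18.4, 12.6]
grip_width: 0.574
gripper_force: 50.1
```

Not at the stop yet, so I continue gently.

servo_tool([
  [0, -0.1, 0, 0, 0, 0],
  [0, -0.2, 0, 0, 0, 0],
  [0, -0.3, 0, 0, 0, 0],
  [0, -0.4, 0, 0, 0, 0],
  [0, -0.5, 0, 0, 0, 0],
  [0, -0.6, 0, 0, 0, 0],
  [0, -0.7, 0, 0, 0, 0],
  [0, -0.8, 0, 0, 0, 0],
  [0, -0.8, 0, 0, 0, 0],
  [0, -0.8, 0, 0, 0, 0],
])

```text
t: 20.28
eef_pos: [0.5635, 0.1363, 0.0218]
tcp_rot: [[1.0, 0.019, -0.007], [0.019, -1.0, -0.006], [-0.007, 0.006, -1.0]]
force: [-14.5, -48.3, 16.9]
grip_width: 0.574
gripper_force: 50.1
```

servo_tool([
  [0, 0.1, -0.03, 0, 0, 0],
  [0, 0.2, -0.06, 0, 0, 0],
  [-0.05, 0.3, -0.1, 0, 0, 0],
  [-0.1, 0.4, -0.13, 0, 0, 0],
  [-0.15, 0.5, -0.15, 0, 0, 0],
  [-0.15, 0.5, -0.15, 0, 0, 0],
  [-0.15, 0.5, -0.15, 0, 0, 0],
  [-0.15, 0.5, -0.15, 0, 0, 0],
  [-0.15, 0.5, -0.15, 0, 0, 0],
  [-0.15, 0.5, -0.15, 0, 0, 0],
])

```text
t: 21.12
eef_pos: [0.5637, 0.1358, 0.0224]
tcp_rot: [[1.0, 0.019, -0.003], [0.019, -1.0, -0.001], [-0.003, 0.001, -1.0]]
force: [-3.6, -10.3, -2.2]
grip_width: 0.572
gripper_force: 50.0
```

servo_tool([
  [0, 0, 0, 0, 0, 0],
  [0, 0, 0, 0, 0, 0],
  [0, 0, 0, 0, 0, 0],
  [0, 0, 0, 0, 0, 0],
  [0, 0, 0, 0, 0, 0],
  [0, 0, 0, 0, 0, 0],
  [0, 0, 0, 0, 0, 0],
  [0, 0, 0, 0, 0, 0],
  [0, 0, 0, 0, 0, 0],
  [0, 0, 0, 0, 0, 0],
], jaw=8)

```text
t: 21.95
eef_pos: [0.5646, 0.1369, 0.0228]
tcp_rot: [[1.0, 0.019, -0.0], [0.019, -1.0, -0.0], [-0.0, 0.0, -1.0]]
force: [0.1, -0.2, -0.2]
grip_width: 0.841
gripper_force: 0.0
```

servo_tool([
  [0, 0, -0.5, 0, 0, 0],
  [0, 0, -1.5, 0, 0, 0],
  [0, 0, -3, 0, 0, 0],
  [0, 0, -5, 0, 0, 0],
  [0, 0, -8, 0, 0, 0],
  [-2, 0, -11, 0, 0, 0],
  [-4, 1, -13, 0, 0, 0],
  [-6, 3, -15, 0, 0, 0],
  [-8, 6, -16, 0, 0, 0],
  [-10, 9, -16, 0, 0, 0],
])

```text
t: 22.78
eef_pos: [0.4661, 0.0446, 0.1858]
tcp_rot: [[1.0, 0.021, 0.005], [0.021, -1.0, -0.0], [0.005, 0.0, -1.0]]
force: [0.5, -0.5, 0.0]
grip_width: 0.84
gripper_force: 0.0
```

servo_tool([
  [0, 3, 0, 0, 0, 0],
  [0, 6, 0, 0, 0, 0],
  [0, 9, 0, 0, 0, 0],
  [0, 12, 0, 0, 0, 0],
  [0, 15, 0, 0, 0, 0],
  [0, 18, 0, 0, 0, 0],
  [0, 20, 0, 0, 0, 0],
  [0, 21, 0, 0, 0, 0],
  [0, 21, 0, 0, 0, 0],
  [0, 21, 0, 0, 0, 0],
])

```text
t: 23.62
eef_pos: [0.4701, -0.1645, 0.1831]
tcp_rot: [[1.0, 0.018, 0.0], [0.018, -1.0, 0.0], [0.0, -0.0, -1.0]]
force: [1.0, -0.4, 0.5]
grip_width: 0.839
gripper_force: 0.0
```

```bash
python3 - <<'E'
from h import *
for n in("top","scene"):
    im=bot.camera(n);cv2.imwrite(f"pics/{n}5.png",im[:,:,::-1])
    L=bot.silhouettes("block",n)
    if L: print(n,L[0]["score"],fit(hulls_block,{n:L[0]["mask"]},[.566,.137,.018]))
cv2.imwrite("pics/c5.png",np.hstack([cv2.resize(cv2.imread("pics/top5.png")[140:240,200:350],(510,340)),cv2.resize(cv2.imread("pics/scene5.png")[170:270,230:310],(272,340))]))
E
```

```text
top 0.71 (array([0.56513214, 0.13618125, 1.57563069]), np.float64(0.04861986829199944))
scene 0.63 (array([0.56033612, 0.13394252, 1.53263237]), np.float64(0.09941870917480673))
```

View pics/c5.png

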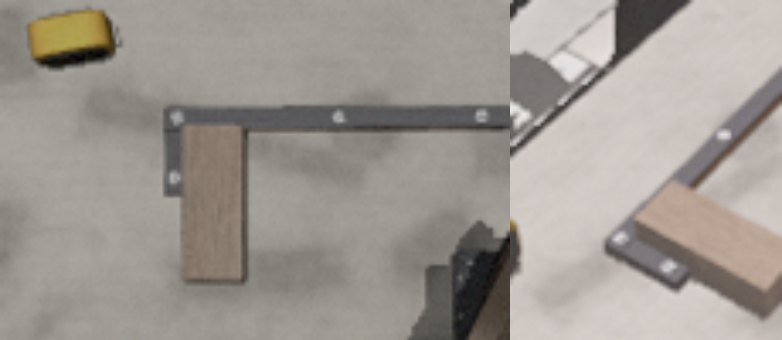

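The block sits flush in the corner, its end on the bar and its side on the stop leg. The gripper is clear.

```bash
python3 -c "
from station import bot
print(bot.hand_in())"
```

```text
the job is handed in; nothing more can be done
None
```

Both sanding passes are done and the job is handed in (about 24 s of the 61 s): the block was let go in the corner with its end on the bar and its side against the stop, and the other things were not moved.

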